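# Open the hand coater and gauge the gap under its doctor plate

### The job

Raise the hand coater's doctor plate by turning the brass hexagon nut on its bridge clockwise (seen from above) by at least a third of a turn, then take the taper gauge with the orange grip, lay its blade flat on the bed in front of the plate and slide it thin end first straight in under the plate until it drags snugly, without forcing the sprung plate far up. Finish while still holding the gauge at that depth, so that the gap can be read off it; leave the other things on the bench where they are.

Things in the scene. Friction and masses are not known exactly. Their poses are not given: they have to be found in the camera images.
- coater: hand coater fixed to the bench: aluminium bed 190 mm deep (x) x 170 mm wide (y), top face 30 mm above the bench. Origin on the bench under the bed, 105 mm behind its front edge; x from the open front (near the robot) to the back, y left. Grey bridge at x = 39 to 71 mm, top 88 mm above the bench, uprights at y = +-70 to 85 mm. Rails 6 mm high on the bed at y = +-73 to 83 mm.
- lift_nut (a joint): turn of the captive brass nut on the bridge (rad, 0 to a stop at 3.2): grows as it turns clockwise seen from above, and raises the doctor plate 1.59 mm per rad. Starts between 0 and 0.3; takes about 0.1 N m and stays where it is left.
- nut_grip (a point): centre of the brass hexagon nut, half-way up. 34 mm across flats, 39 across corners, 26 mm tall (92 to 118 mm above the bench), on a ring 47 mm across and 4 mm high on the bridge; a steel stud 13 mm across stands 3 to 8 mm out of its top. Axes turn with the nut: two flats face its +y and -y, the others lie 60 degrees on; a red dot marks its +x corner.
- doctor_plate: steel doctor plate under the bridge: bar 124 mm wide (y), 30 mm deep (x), 15 mm high; origin at the middle of its lower face, axes as the coater's. With the nut at 0 its lower face is 1.2 mm above the bed (too low for the gauge), a third of a turn later about 4.5 to 5 mm.
- plate_edge (a point): middle of the doctor plate's lower front edge (the side near the robot), under which the gauge goes in; axes as the coater's.
- plate_float (a joint): how far the doctor plate is pushed up off its rest on the nut against its two springs (m, 0 to 0.005). It bears on what lifts it with about 10 N plus 1.5 N per mm of lift; each mm that the gauge is pushed on lifts it 0.06 mm. The gauge then drags with about 6 to 9 N, more if it is also pressed down on the bed (friction of steel on steel about 0.3).
- gauge_grip (a point): centre, half-way up (22 mm above its underside), of the orange, black-ribbed upright grip of the taper gauge: 50 mm long (x), 16 mm wide (y), 44 mm tall; pinch it across the width. x points along the blade to the thin tip, 145 mm ahead; z up. Gauge: 170 mm long, 20 mm wide, 90 g, flat underside.
- gauge_tip (a point): middle of the thin tip of the gauge's steel blade, at its underside; axes as the grip's. The blade is 2 mm thick here, thickens evenly to 8 mm over 100 mm (it meets a gap of g mm when (g - 2) / 0.06 mm in), then stays 8 mm thick for 20 mm up to the grip.
- pan_balance: obstacle, fixed: two-pan balance on a black foot, to the right of the coater; its two round pans, about 170 mm across, stand 171 mm above the bench, the nearer one close to the right end of the coater's bridge; origin on the bench under its middle.
- coating_brush: bystander: flat coating brush with a black handle, 189 x 52 x 14 mm, lying flat to the left of the coater's front; origin under its middle.
- pigment_tub: bystander: pigment pot with black lid, 56 mm across, 52 mm high; origin under its middle.
- film_can: bystander: pale grey film can with a darker lid, 35 mm across, 51 mm high, left of the coater; origin under its middle.
- amber_bottle: bystander: small amber bottle, 32 mm across, 72 mm high, behind the coater; origin under its middle.

How it is judged:
By the outcome, as a careful person would: the job done as asked, in the order asked, and still so for the second after the job is handed in, while the arm keeps its last pose, push and grip.
It also fails if it takes over 72 s, if anything falls off the work surface, if the arm or the gripper's body presses on something with over 40 N, if the wrist force passes 120 N, or if a joint passes its speed limit or range.

### The arm

A 6-joint arm with a two-finger parallel gripper is mounted at the origin on a cart in front of the work surface, level with it; the furniture and walls round the work are solid. World frame = base frame: x ahead of the robot, y to its left, z up, the work surface at z = 0. Lengths are in m, angles in degrees, forces in N, time in s.
With the tool pointing down it reaches from about 0.25 to 0.775 m from the base axis. Payload 8.9 kg.
Tool frame: the origin (TCP) lies on the centre line of the jaws, within the pads' length; the fingertips stand env.tcp_to_tips ahead of it and the grasp point (between the pads) lies 2 mm behind it (env.tcp_to_tips is the distance from the TCP to the fingertips, in m); z points along the fingers, y is the line along which they close (so a half turn about z gives the same grasp; the last joint's range is limited). The gripper opens to 85 mm and grips with 20 to 120 N. Pads are 22 mm wide; open, the fingers measure 114 mm over their backs; the gripper's body (76 mm by 85 mm) begins 54 mm behind the grasp point. The pads swing forward as they close: fully open they stand 13 mm farther back than shut.
Start: joints at [55.159, 16.656, -8.789, 64.555, 0, 82.019], TCP at [0.237, 0.468, 0.248] pointing down, gripper open.
Joint ranges: [-144.48, 144.48], [-52.06, 99.96], [-74.48, 78.29], [-112.23, 115.85], [-86.99, 84.42], [-180, 180]. Speed limits (degrees/s): [127.2, 127.2, 159.86, 180, 180, 180].

### API

Orientations are given as a 3x3 rotation matrix whose columns are the frame's x, y, z axes.
In Python, from rig import env gives the robot as it stands.
- The arm moves only by the shell command python3 -m jog 'ROWS' [FORCE]. ROWS is JSON, a list of rows, each an object with "slide": the shift along the tool's x, y, z in m, a list of three; "angular": the turn, a rotation vector about the tool's x, y, z in rad, a list of three; "grip": the opening, from 0 (shut) to 1 (fully open). In form: [{"slide": [x, y, z], "angular": [wx, wy, wz], "grip": grip}, ...]. A call has 1 to 5 rows; each row is the pose to reach, as a shift and turn from the pose commanded when the call began, along the tool's axes at that moment; what a row does not reach only later rows make up. A row lasts 1/8 s, in which the tool goes at most 62.5 mm and 10.7 degrees, less where a joint would pass 70% of its speed; a pose out of reach is approached as far as the arm can. A call with a gripper value outside its range is refused whole. The fingers move at their own pace and stop on an object; FORCE is the grip in N (left out, the last holds). Time passes only in rows, so rows that repeat a pose let the fingers close. It gives the time, the measured TCP pose, the force, the opening and the grip force at its end, in the units of the state.
- env.get_state(): the state, without advancing time (a new reading comes with each control period).
- env.get_image(name): name is "side" or "top"; returns a dict with "color" (384x512x3 uint8, red, green, blue), "fov_y" (degrees; the focal length in pixels is half the picture's height over the tangent of half this angle, whatever the lens; pixels are square), "cx", "cy" (the principal point, pixels), "view" (4x4, takes a point from world to camera coordinates). Camera axes: x right, y up, looking along -z (the intrinsics and any distortion apply to the point x, -y, -z); pixel columns grow to the right and rows downward; lengths in m; the calibration is good to about 2 mm. A picture is of the moment at which its call begins. There is no depth.
- env.finish_job(): hands the job in; it is judged then, once.
Trained networks look in a picture, given as the dict that the camera call returned (one of the last four; its "shot" number tells which), for a name from the list of things; names that differ only in an ending like _2 or _b are one class to them, and where a whole thing is asked for, a point or a joint stands for the part that bears it (a point fixed in the world has none). Each returns a list of dicts, best first, with "confidence" (0 to 1); they miss things now and then, are a little off and sometimes report something else, mostly with a low value. They report only what shows in the picture. A call takes as long as a camera call.
- env.look_for(picture, thing): "bbox" ([left, top, width, height] as shares, 0 to 1, of the picture: columns of its width, rows of its height, round what is visible of it).
The state is a dict: "clock": time; "q": joint angles; "dq": joint speeds; "effort": joint torques, N m; "tool_pos": TCP position; "tool_rot": TCP orientation; "wrist_force": force on the tool from outside, world axes, zero at the start; "wrist_torque": the same for the moment, N m; "gripper_width": finger opening in m; "finger_force": force on a finger pad.
Only numpy, scipy, OpenCV 4.12 (cv2) and the standard library are available. Lean on these libraries where they do the work, as an engineer would, in place of code of your own. Each camera call takes 0.05 s, during which the arm holds its last target. There are 200 camera calls.

## Working session

There is one attempt and no reset: what is moved stays moved. The work goes in short steps, Python scripts to look and compute and a shell command to move; the robot and the scene stay as the last step left them, time stands still between calls to the robot, and variables do not carry over. Pictures are saved under pics/ and viewed, at most 10 in all, crops included, and the job is handed in when it is done.

```bash
ls; mkdir -p pics
cat > h.py <<'E'
from rig import env
import numpy as np, cv2
def cam(p):
    f=192/np.tan(np.radians(p["fov_y"]/2)); return f,p["cx"],p["cy"],np.array(p["view"])
def proj(p,X):
    f,cx,cy,V=cam(p); X=np.atleast_2d(X); c=(V[:3,:3]@X.T).T+V[:3,3]
    return np.c_[cx+f*c[:,0]/-c[:,2], cy+f*c[:,1]/c[:,2]]
def ray(p,u,v,z):
    f,cx,cy,V=cam(p); d=V[:3,:3].T@np.array([(u-cx)/f,-(v-cy)/f,-1]); o=-V[:3,:3].T@V[:3,3]
    return o+d*(z-o[2])/d[2]
E
python3 - <<'E'
from h import *
s=env.get_state(); print({k:np.round(v,3).tolist() for k,v in s.items()}, env.tcp_to_tips)
for n in("top","side"):
    p=env.get_image(n); print(n,[k for k in p],p["fov_y"],p["cx"],p["cy"],{k:v for k,v in p.items() if k not in("color","view")})
    cv2.imwrite(f"pics/{n}0.png",cv2.resize(p["color"][:,:,::-1],(800,600)))
    V=np.array(p["view"]);print(-V[:3,:3].T@V[:3,3])
    for t in ["coater","lift_nut","nut_grip","gauge_grip","doctor_plate","pan_balance","coating_brush","pigment_tub","film_can"]:
        for r in env.look_for(p,t)[:2]:
            b=np.array(r["bbox"])*[512,384,512,384]; print(t,np.round(b,1),round(r["confidence"],2))
E
```

```text
pics
{'clock': 0.0, 'q': [55.157, 16.687, -8.83, 64.555, -0.0, 82.018], 'dq': [0.04, 0.006, 0.088, -0.074, -0.061, -0.008], 'effort': [0.002, -53.715, 33.137, 0.016, -0.0, 0.0], 'tool_pos': [0.237, 0.468, 0.248], 'tool_rot': [[-0.892, 0.452, -0.001], [0.452, 0.892, -0.001], [0.0, -0.001, -1.0]], 'wrist_force': [-0.65, 0.489, 0.966], 'wrist_torque': [-0.058, -0.022, -0.062], 'finger_force': 0.0, 'gripper_width': 0.085} 0.017
top ['color', 'fov_y', 'cx', 'cy', 'view', 'shot'] 55.40946836361702 264.2289724059548 186.71150478418838 {'fov_y': 55.40946836361702, 'cx': 264.2289724059548, 'cy': 186.71150478418838, 'shot': 1}
[ 0.32292525 -0.17349665  1.09736529]
coater [222.  158.3  60.4  69.4] 0.95
lift_nut [245.6 161.1  13.5  10.9] 0.45
gauge_grip [276.  234.3  60.2  16. ] 0.87
doctor_plate [235.3 172.5  39.3   6.8] 0.56
doctor_plate [150.1 190.2  21.8  17.1] 0.38
pan_balance [148.6 188.5  26.3  22.3] 0.38
pan_balance [235.9 174.2  40.9   6.2] 0.27
coating_brush [169.8 241.4  62.5  17.8] 0.63
pigment_tub [152.7 189.   18.8  20.2] 0.83
pigment_tub [230.9 164.9  43.8  15. ] 0.41
side ['color', 'fov_y', 'cx', 'cy', 'view', 'shot'] 56.750585280147114 258.7129222387385 191.98023943195042 {'fov_y': 56.750585280147114, 'cx': 258.7129222387385, 'cy': 191.98023943195042, 'shot': 2}
[0.50882263 0.54002945 0.50859689]
coater [209.  181.9  94.2  78.1] 0.81
coater [230.1 292.7  31.7  46.9] 0.58
lift_nut [224.3 184.8  11.1  17.1] 0.56
nut_grip [220.  183.7  19.5  18.1] 0.77
gauge_grip [211.  181.6  92.5  80.3] 0.72
gauge_grip [234.5 201.2   9.8  34.6] 0.66
doctor_plate [231.  201.9  13.5  35.3] 0.5
coating_brush [322.9 250.7  22.6  68.5] 0.64
coating_brush [223.7 184.5  13.3  17.6] 0.31
pigment_tub [230.8 294.6  31.6  44.2] 0.87
pigment_tub [210.9 180.9  91.5  80.1] 0.68
film_can [283.  286.8  22.3  28.8] 0.66
```

View pics/top0.png

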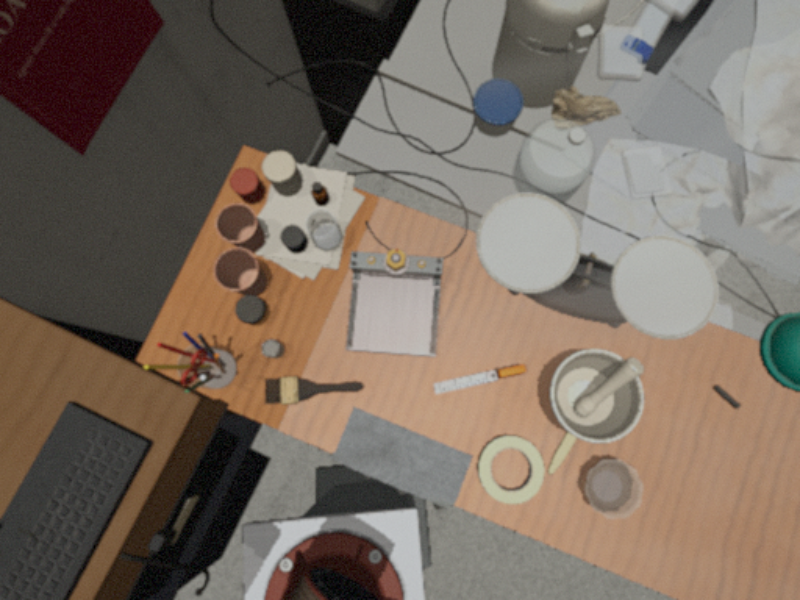

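View pics/side0.png

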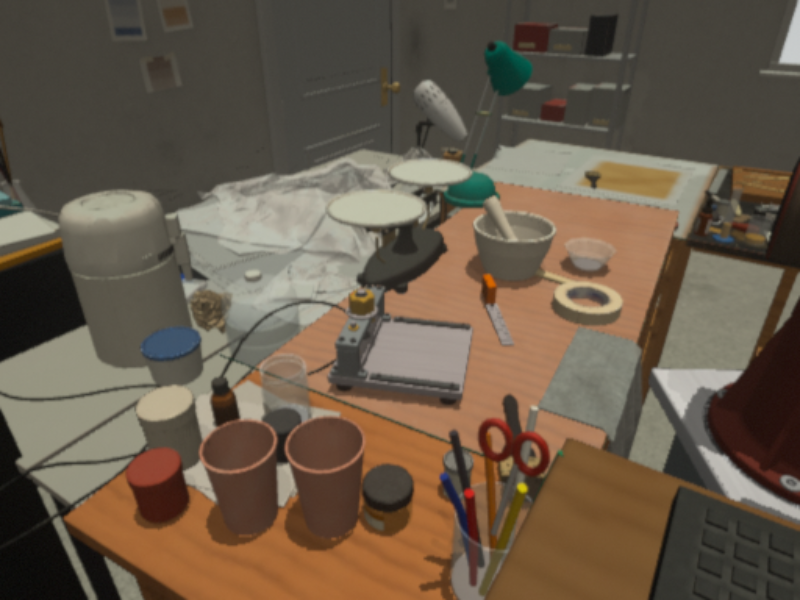

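The top view shows the coater at about (350–440, 252–355), the nut at (396,260), the gauge tip at (436,388) and its grip at (512,371). In the side view the nut is at (361,301). I'll zoom in for accuracy.

Run:
```python
from h import *
ps={n:env.get_image(n) for n in("top","side")}
import pickle; pickle.dump(ps,open("ps0.pkl","wb"))
a=cv2.resize(ps["top"]["color"][152:260,216:346,::-1],None,fx=6,fy=5.5,interpolation=cv2.INTER_CUBIC)
a=cv2.resize(ps["top"]["color"][155:255,216:346,::-1],None,fx=6,fy=6,interpolation=cv2.INTER_CUBIC)
cv2.imwrite("pics/t1.png",a)
b=cv2.resize(ps["side"]["color"][175:265,205:335,::-1],None,fx=6,fy=6,interpolation=cv2.INTER_CUBIC)
cv2.imwrite("pics/s1.png",b)
```

```text
(no output)
```

View pics/t1.png

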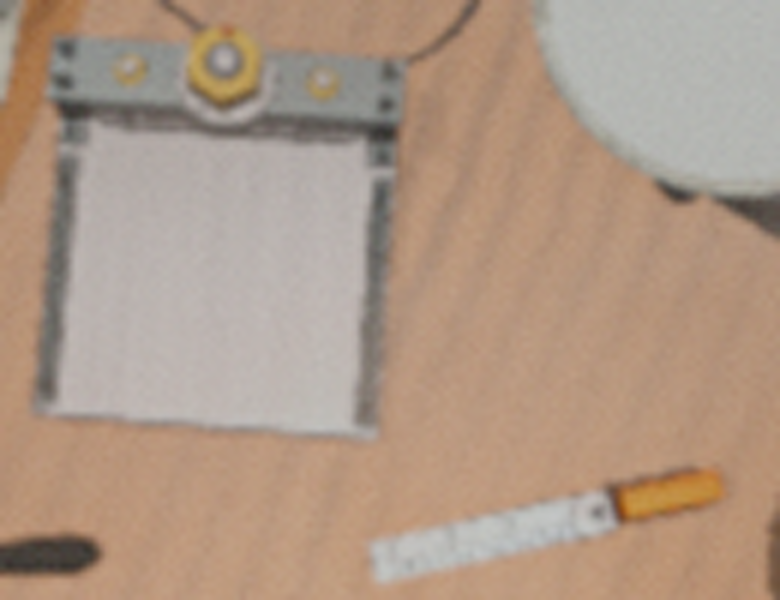

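View pics/s1.png

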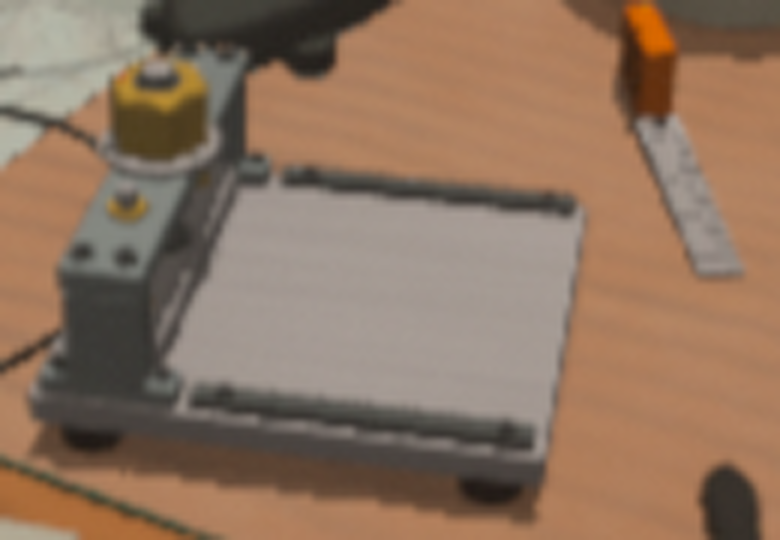

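The top crop shows the bed's front corners at (36,412) and (377,435), the nut with its red dot pointing to the back at (228,32), and the blade tip at (371–378, 543–583). The side crop confirms that layout. Next I'll fit the poses.

```bash
cat > fit.py <<'E'
from h import *
import pickle
from scipy.optimize import least_squares
ps=pickle.load(open("ps0.pkl","rb"))
full={"top":lambda a:np.array([216-.42+a[0]/6,155-.42+a[1]/6]),"side":lambda a:np.array([205-.42+a[0]/6,175-.42+a[1]/6])}
C=[("top",(-105,85,30),(36,412)),("top",(-105,-85,30),(377,435)),("top",(39,85,88),(50,100)),("top",(39,-85,88),(398,122)),("top",(71,85,88),(57,40)),("top",(71,-85,88),(404,62)),("top",(55,0,123),(224,62)),
("side",(-105,-85,30),(582,205)),("side",(-105,85,30),(545,460)),("side",(39,85,88),(150,275)),("side",(71,85,88),(62,268)),("side",(39,-85,88),(245,55)),("side",(55,0,123),(158,68))]
G=[("top",(145,10,2),(378,583)),("top",(145,-10,2),(371,543)),("top",(-25,8,44),(722,495)),("top",(-25,-8,44),(718,468)),
("side",(145,10,2),(743,270)),("side",(145,-10,2),(698,274)),("side",(25,8,44),(675,48)),("side",(25,-8,44),(640,45))]
def T(q,X):
    X=np.array(X)/1e3; c,s=np.cos(q[2]),np.sin(q[2]); return X@np.array([[c,-s,0],[s,c,0],[0,0,1]]).T+[q[0],q[1],0]
def fit(F,q0):
    def r(q): return np.concatenate([(proj(ps[n],T(q,X))[0]-full[n](a)) for n,X,a in F])
    s=least_squares(r,q0,loss="soft_l1"); return s.x,r(s.x).reshape(-1,2)
if __name__=="__main__":
  for F,q0 in((C,[.4,0,0]),(G,[.3,-.3,1.5])):
    q,r=fit(F,q0); print(np.round(q,4),np.degrees(q[2])); print(np.round(r,1).tolist())
    for n in("top","side"): 
        q2,r2=fit([f for f in F if f[0]==n],q0); print(n,np.round(q2,4),abs(r2).max())
E
python3 fit.py
```

```text
[ 0.5356 -0.1522 -0.1527] -8.751448565610787
[[-0.7, 0.7], [0.6, 0.6], [-1.0, 0.1], [0.7, 0.1], [-1.1, -0.7], [0.3, -0.7], [-0.2, -0.4], [0.6, -0.5], [0.7, -0.6], [-0.7, 0.2], [-0.8, -0.3], [0.6, -0.9], [-0.0, 0.1]]
top [ 0.5355 -0.1527 -0.1569] 0.9244807337795464
side [ 0.5357 -0.1513 -0.1476] 0.8908324572703918
[ 0.3808 -0.3555  1.7072] 97.81362928986927
[[-0.0, -0.0], [-0.4, -0.1], [0.9, 0.1], [0.1, -0.9], [0.1, 0.0], [-0.1, -0.2], [0.3, 0.2], [0.4, 1.0]]
top [ 0.38   -0.3552  1.7033] 0.7840527671235691
side [ 0.3818 -0.3562  1.7151] 0.8415658325147888
```

Run:
```python
from fit import *
p=ps["top"]
for e in [(478,243),(580,243),(528,194),(528,292)]:
    u=np.array(e)/1.5625; print(e,np.round(ray(p,*u,.171),3))
q,_=fit(C,[.4,0,0]); n=T(q,[(55,0,105)])[0]; print("nut",n)
# nut angle: dot vs stud/nut top centre
c=ray(p,*full["top"]((224,66)),.118); d=ray(p,*full["top"]((228,32)),.118); print(c,np.degrees(np.arctan2(*(d-c)[1::-1])),np.linalg.norm(d-c))
s=env.get_state(); R=s["tool_rot"]; 
print("move in tool:",np.array(R).T@(n-s["tool_pos"]), "clock",s["clock"])
```

```text
(478, 243) [ 0.589 -0.303  0.171]
(580, 243) [ 0.573 -0.474  0.171]
(528, 194) [ 0.668 -0.398  0.171]
(528, 292) [ 0.498 -0.376  0.171]
nut [ 0.58997689 -0.16055759  0.105     ]
[ 0.58828368 -0.16081094  0.118     ] -11.172011909598062 0.01636748543941042
move in tool: [-0.59887706 -0.40169324  0.14329299] clock 1.1
```

```bash
cat > go.py <<'E'
# go.py x y z yawY : shift and turn (tool axes) from present pose to TCP position with tool y at yaw (deg), pointing down
from h import *; import sys
def rem(x,y,z,yaw):
    from scipy.spatial.transform import Rotation as Ro
    s=env.get_state(); R=np.array(s["tool_rot"]); a=np.radians(yaw)
    Y=np.array([np.cos(a),np.sin(a),0]); Z=np.array([0,0,-1.]); D=np.c_[np.cross(Y,Z),Y,Z]
    print("slide",np.round(R.T@(np.array([x,y,z])-s["tool_pos"]),4),"ang",np.round(Ro.from_matrix(R.T@D).as_rotvec(),3),"q",np.round(s["q"],1),"F",np.round(s["wrist_force"],1),"w",round(s["gripper_width"],4),"t",s["clock"],"pos",np.round(s["tool_pos"],4))
if __name__=="__main__": rem(*map(float,sys.argv[1:]))
E
python3 -m jog '[{"slide":[0,0,-0.06],"angular":[0,0,-0.1],"grip":1},{"slide":[-0.05,-0.033,-0.06],"angular":[0,0,-0.28],"grip":1},{"slide":[-0.1,-0.067,-0.06],"angular":[0,0,-0.46],"grip":1},{"slide":[-0.15,-0.1,-0.06],"angular":[0,0,-0.64],"grip":1},{"slide":[-0.2,-0.134,-0.06],"angular":[0,0,-0.82],"grip":1}]'
python3 go.py 0.59 -0.1606 0.2 138.8
```

```text
clock: 1.72
tool_pos: [0.3453, 0.2774, 0.3085]
tool_rot: [[-0.959, -0.285, 0.001], [-0.285, 0.959, 0.0], [-0.001, 0.0, -1.0]]
wrist_force: [-0.2, 1.1, -0.0]
gripper_width: 0.0855
finger_force: 0.0
slide [-0.1099 -0.4895  0.1085] ang [-0.     0.001 -0.563] q [ 29.3   6.  -13.2  70.8  -0.   12.8] F [-0.2  1.1 -0. ] w 0.0855 t 1.725 pos [0.3453 0.2774 0.3085]
```

```bash
python3 -m jog '[{"slide":[-0.0095,-0.059,0],"angular":[0,0,-0.1],"grip":1},{"slide":[-0.019,-0.118,0],"angular":[0,0,-0.2],"grip":1},{"slide":[-0.0285,-0.177,0.01],"angular":[0,0,-0.3],"grip":1},{"slide":[-0.038,-0.236,0.03],"angular":[0,0,-0.4],"grip":1},{"slide":[-0.0475,-0.295,0.06],"angular":[0,0,-0.5],"grip":1}]' >/dev/null
python3 -m jog '[{"slide":[0,0,0],"angular":[0,0,0],"grip":1}]' >/dev/null
python3 -m jog '[{"slide":[0,0,0],"angular":[0,0,0],"grip":1}]' | head -3
python3 go.py 0.59 -0.1606 0.16 138.8
```

```text
clock: 2.6
tool_pos: [0.4706, 0.013, 0.2507]
tool_rot: [[-0.71, -0.704, -0.0], [-0.704, 0.71, 0.0], [0.0, 0.001, -1.0]]
slide [ 0.0375 -0.2074  0.0905] ang [ 0.001 -0.    -0.07 ] q [ -7.3  10.7 -16.3  63.    0.  -52.1] F [ 0.6  0.2 -0. ] w 0.0853 t 2.6 pos [0.4706 0.013  0.2507]
```

```bash
python3 -m jog '[{"slide":[0.01,-0.052,0.01],"angular":[0,0,-0.02],"grip":1},{"slide":[0.019,-0.104,0.02],"angular":[0,0,-0.04],"grip":1},{"slide":[0.028,-0.156,0.04],"angular":[0,0,-0.07],"grip":1},{"slide":[0.0375,-0.2074,0.07],"angular":[0,0,-0.07],"grip":1},{"slide":[0.0375,-0.2074,0.09],"angular":[0,0,-0.07],"grip":1}]' >/dev/null
python3 -m jog '[{"slide":[0,0,0],"angular":[0,0,0],"grip":1},{"slide":[0,0,0],"angular":[0,0,0],"grip":1}]' | head -3
python3 go.py 0.59 -0.1606 0.111 138.8
python3 - <<'E'
from h import *
p=env.get_image("top"); q=env.get_image("side")
a=np.hstack([cv2.resize(p["color"][150:215,210:290,::-1],(390,320)),cv2.resize(q["color"][165:245,200:300,::-1],(400,320))])
cv2.imwrite("pics/a2.png",a)
E
```

```text
clock: 3.48
tool_pos: [0.5911, -0.1594, 0.1621]
tool_rot: [[-0.656, -0.754, 0.001], [-0.754, 0.656, -0.0], [-0.001, -0.001, -1.0]]
slide [0.0017 0.0001 0.0511] ang [-0.001  0.001  0.003] q [-21.9  29.2  -2.9  57.8   0.  -70.9] F [ 0.4 -0.8  0.9] w 0.0856 t 3.475 pos [ 0.5911 -0.1594  0.1621]
```

View pics/a2.png

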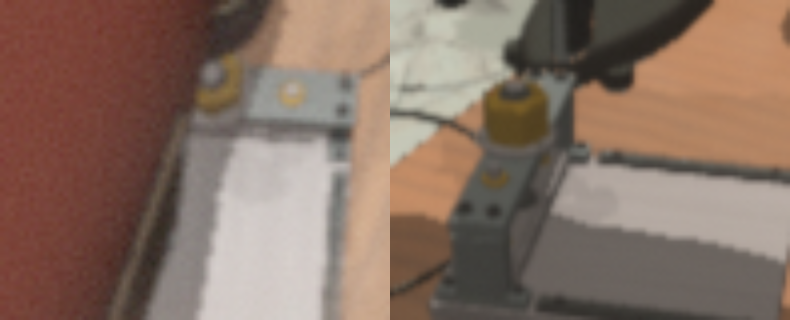

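The crops show the nut clearly, but I expected the gripper to be over it and it isn't visible. I'll check with a full side view and the projected TCP.

Run:
```python
from h import *
t=env.get_state()["tool_pos"]
im=[]
for n in("top","side"):
    p=env.get_image(n); c=p["color"][:,:,::-1].copy()
    for X,k in((t,(0,255,0)),([.59,-.1606,.118],(255,0,255)),(np.add(t,[0,0,.1]),(255,255,0))):
        u=proj(p,X)[0]; print(n,u); cv2.circle(c,tuple(int(round(a)) for a in u),4,k,1)
    im.append(cv2.resize(c,(400,300),interpolation=cv2.INTER_AREA))
cv2.imwrite("pics/a3.png",np.hstack(im))
```

```text
top [251.85544357 160.18907953]
top [252.78698523 164.98962704]
top [250.26978527 148.68291114]
side [229.66601017 170.52529933]
side [230.96090482 187.97372011]
side [227.93059333 126.86727128]
```

View pics/a3.png

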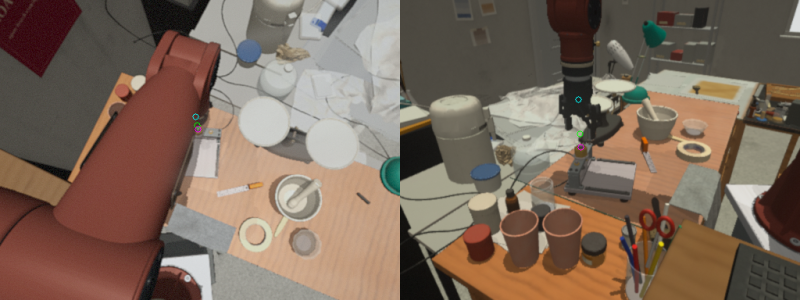

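The green TCP mark sits just under the open fingers and above the nut, as expected, so I'll descend and grip.

```bash
python3 -m jog '[{"slide":[0.0008,0,0.025],"angular":[0,0,0],"grip":1},{"slide":[0.0016,0,0.051],"angular":[0,0,0],"grip":1},{"slide":[0.0016,0,0.051],"angular":[0,0,0],"grip":1},{"slide":[0.0016,0,0.051],"angular":[0,0,0],"grip":0.6},{"slide":[0.0016,0,0.051],"angular":[0,0,0],"grip":0.2}]' 60
python3 -m jog '[{"slide":[0,0,0],"angular":[0,0,0],"grip":0.2},{"slide":[0,0,0],"angular":[0,0,0],"grip":0.2},{"slide":[0,0,0],"angular":[0,0,0],"grip":0.2},{"slide":[0,0,0],"angular":[0,0,0],"grip":0.2},{"slide":[0,0,0],"angular":[0,0,0],"grip":0.2}]'
python3 go.py 0.59 -0.1606 0.111 138.8
```

```text
clock: 4.3
tool_pos: [0.5903, -0.1621, 0.1109]
tool_rot: [[-0.658, -0.753, 0.002], [-0.753, 0.658, -0.001], [-0.001, -0.002, -1.0]]
wrist_force: [0.2, -0.2, 0.1]
gripper_width: 0.0515
finger_force: 0.0
clock: 4.92
tool_pos: [0.5899, -0.1618, 0.1108]
tool_rot: [[-0.657, -0.753, 0.001], [-0.753, 0.657, -0.0], [-0.001, -0.001, -1.0]]
wrist_force: [-3.2, 1.8, 8.1]
gripper_width: 0.0331
finger_force: 59.8
slide [-0.001   0.0007 -0.0002] ang [-0.001  0.001  0.002] q [-22.2  31.8  -6.9  51.3   0.  -71.1] F [-3.2  1.8  8.1] w 0.0331 t 4.925 pos [ 0.5899 -0.1618  0.1108]
```

```bash
python3 -m jog '[{"slide":[0,0,0],"angular":[0,0,0.12],"grip":0.2},{"slide":[0,0,0],"angular":[0,0,0.24],"grip":0.2},{"slide":[0,0,0],"angular":[0,0,0.36],"grip":0.2},{"slide":[0,0,0],"angular":[0,0,0.48],"grip":0.2},{"slide":[0,0,0],"angular":[0,0,0.6],"grip":0.2}]'
python3 -c "
from h import *; print(env.get_state()['wrist_torque'])"
```

```text
clock: 5.55
tool_pos: [0.5895, -0.1613, 0.1107]
tool_rot: [[-0.969, -0.247, 0.001], [-0.247, 0.969, 0.001], [-0.001, 0.0, -1.0]]
wrist_force: [-3.5, 3.1, 7.9]
gripper_width: 0.0326
finger_force: 60.1
[0.74772996 0.7928517  0.12966725]
```

```bash
python3 -m jog '[{"slide":[0,0,0],"angular":[0,0,0.12],"grip":0.2},{"slide":[0,0,0],"angular":[0,0,0.24],"grip":0.2},{"slide":[0,0,0],"angular":[0,0,0.36],"grip":0.2},{"slide":[0,0,0],"angular":[0,0,0.48],"grip":0.2},{"slide":[0,0,0],"angular":[0,0,0.6],"grip":0.2}]'|grep -E "force|width"
python3 -m jog '[{"slide":[0,0,0],"angular":[0,0,0.12],"grip":0.2},{"slide":[0,0,0],"angular":[0,0,0.24],"grip":0.2},{"slide":[0,0,0],"angular":[0,0,0.36],"grip":0.2},{"slide":[0,0,0],"angular":[0,0,0.48],"grip":0.2},{"slide":[0,0,0],"angular":[0,0,0.6],"grip":0.2}]'|grep -E "force|width"
python3 -m jog '[{"slide":[0,0,0],"angular":[0,0,0.12],"grip":0.2},{"slide":[0,0,0],"angular":[0,0,0.24],"grip":0.2},{"slide":[0,0,0],"angular":[0,0,0.36],"grip":0.2},{"slide":[0,0,0],"angular":[0,0,0.48],"grip":0.2},{"slide":[0,0,0],"angular":[0,0,0.6],"grip":0.2}]'
python3 -m jog '[{"slide":[0,0,0],"angular":[0,0,0],"grip":0.2},{"slide":[0,0,0],"angular":[0,0,0],"grip":0.2}]' | grep -A1 pos
python3 go.py 0.59 -0.1606 0.111 138.8
```

```text
wrist_force: [-3.4, 6.3, 9.7]
gripper_width: 0.0328
finger_force: 60.1
wrist_force: [-1.9, 7.8, 9.2]
gripper_width: 0.0324
finger_force: 59.9
clock: 7.42
tool_pos: [0.5905, -0.1601, 0.1108]
tool_rot: [[-0.022, 1.0, 0.002], [1.0, 0.022, 0.003], [0.003, 0.003, -1.0]]
wrist_force: [0.9, 8.4, 8.8]
gripper_width: 0.0331
finger_force: 59.7
tool_pos: [0.5904, -0.1601, 0.1107]
tool_rot: [[-0.025, 1.0, 0.002], [1.0, 0.025, 0.003], [0.003, 0.002, -1.0]]
slide [-0.0005 -0.0005 -0.0003] ang [ 4.000e-03  2.000e-03 -2.397e+00] q [-22.1  31.8  -6.9  51.3   0.2  66.4] F [1.1 9.6 7.6] w 0.0329 t 7.675 pos [ 0.5904 -0.1601  0.1107]
```

```bash
python3 -m jog '[{"slide":[0,0,0],"angular":[0,0,0],"grip":1},{"slide":[0,0,0],"angular":[0,0,0],"grip":1},{"slide":[0,0,0],"angular":[0,0,0],"grip":1},{"slide":[0,0,-0.03],"angular":[0,0,0],"grip":1},{"slide":[0,0,-0.08],"angular":[0,0,0],"grip":1}]' | grep -E "force|width"
python3 -m jog '[{"slide":[0,0,-0.05],"angular":[0,0,-0.18],"grip":1},{"slide":[-0.02,-0.02,-0.08],"angular":[0,0,-0.36],"grip":1},{"slide":[-0.05,-0.05,-0.08],"angular":[0,0,-0.54],"grip":1},{"slide":[-0.08,-0.08,-0.08],"angular":[0,0,-0.72],"grip":1},{"slide":[-0.11,-0.11,-0.08],"angular":[0,0,-0.9],"grip":1}]' | grep -A1 pos
python3 -m jog '[{"slide":[0,0,0],"angular":[0,0,-0.18],"grip":1},{"slide":[0,0,0],"angular":[0,0,-0.36],"grip":1},{"slide":[0,0,0],"angular":[0,0,-0.54],"grip":1},{"slide":[0,0,0],"angular":[0,0,-0.72],"grip":1},{"slide":[0,0,0],"angular":[0,0,-0.9],"grip":1}]' | grep -A1 pos
python3 -m jog '[{"slide":[0,0,0],"angular":[0,0,-0.18],"grip":1},{"slide":[0,0,0],"angular":[0,0,-0.36],"grip":1},{"slide":[0,0,0],"angular":[0,0,-0.54],"grip":1},{"slide":[0,0,0],"angular":[0,0,-0.54],"grip":1},{"slide":[0,0,0],"angular":[0,0,-0.54],"grip":1}]' | grep -A1 pos
python3 go.py 0.381 -0.3555 0.12 187.8
```

```text
wrist_force: [0.6, 0.1, -0.1]
gripper_width: 0.0855
finger_force: 0.0
tool_pos: [0.4811, -0.2754, 0.2696]
tool_rot: [[-0.802, 0.598, 0.0], [0.598, 0.802, -0.0], [-0.0, -0.0, -1.0]]
tool_pos: [0.4821, -0.2745, 0.2695]
tool_rot: [[-0.967, -0.256, -0.0], [-0.256, 0.967, -0.0], [0.0, -0.0, -1.0]]
tool_pos: [0.4821, -0.2745, 0.2695]
tool_rot: [[-0.705, -0.71, -0.0], [-0.71, 0.705, -0.0], [0.0, 0.0, -1.0]]
slide [0.1287 0.0147 0.1495] ang [ 0.    -0.    -0.918] q [-37.2  19.3  -1.8  68.9  -0.  -82.4] F [ 0.6 -1.1  0.9] w 0.0851 t 10.175 pos [ 0.4821 -0.2745  0.2695]
```

```bash
python3 -m jog '[{"slide":[0.025,0.003,0.02],"angular":[0,0,-0.18],"grip":1},{"slide":[0.05,0.006,0.04],"angular":[0,0,-0.36],"grip":1},{"slide":[0.075,0.009,0.06],"angular":[0,0,-0.54],"grip":1},{"slide":[0.1,0.012,0.08],"angular":[0,0,-0.72],"grip":1},{"slide":[0.1287,0.0147,0.1],"angular":[0,0,-0.9],"grip":1}]' | grep -A1 pos
python3 -m jog '[{"slide":[0,0,0],"angular":[0,0,-0.018],"grip":1},{"slide":[0,0,0],"angular":[0,0,-0.018],"grip":1}]' | grep -A1 pos
python3 go.py 0.381 -0.3555 0.025 187.8
python3 - <<'E'
from h import *
p=env.get_image("top"); q=env.get_image("side")
for n,x in(("top",p),("side",q)):
    for t in("gauge_grip","nut_grip"):
        for r in env.look_for(x,t)[:1]: print(n,t,np.round(np.array(r["bbox"])*[512,384,512,384],1),r["confidence"])
a=np.hstack([cv2.resize(p["color"][150:260,216:346,::-1],(390,330)),cv2.resize(q["color"][160:260,205:335,::-1],(410,330))])
cv2.imwrite("pics/a4.png",a)
E
```

```text
tool_pos: [0.3809, -0.3562, 0.169]
tool_rot: [[0.125, -0.992, 0.0], [-0.992, -0.125, -0.0], [0.0, -0.0, -1.0]]
tool_pos: [0.3819, -0.3558, 0.17]
tool_rot: [[0.136, -0.991, 0.001], [-0.991, -0.136, -0.0], [0.0, -0.001, -1.0]]
slide [-0.0005  0.0009  0.145 ] ang [-0.001 -0.     0.   ] q [ -51.    19.6  -16.9   53.4    0.  -148.8] F [-0.2 -0.4  0.6] w 0.0855 t 11.05 pos [ 0.3819 -0.3558  0.17  ]
top nut_grip [246.6 158.2  11.6  11.9] 0.67
side gauge_grip [310.8 174.   15.4  48.6] 0.8
side nut_grip [218.2 183.9  21.7  19.2] 0.55
```

View pics/a4.png

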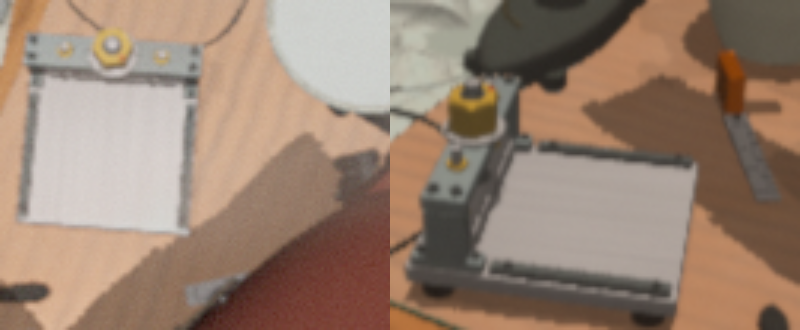

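The nut and coater are as expected, and the gauge in the side crop (grip at about (732,85)) hasn't moved. I'll descend and pinch it.

```bash
python3 -m jog '[{"slide":[0,0.0005,0.05],"angular":[0,0,0],"grip":1},{"slide":[0,0.0005,0.1],"angular":[0,0,0],"grip":1},{"slide":[0,0.0005,0.13],"angular":[0,0,0],"grip":1},{"slide":[0,0.0005,0.144],"angular":[0,0,0],"grip":1},{"slide":[0,0.0005,0.144],"angular":[0,0,0],"grip":0.7}]' 60 | grep -E "force|width"
python3 -m jog '[{"slide":[0,0,0],"angular":[0,0,0],"grip":0.4},{"slide":[0,0,0],"angular":[0,0,0],"grip":0.2},{"slide":[0,0,0],"angular":[0,0,0],"grip":0},{"slide":[0,0,0],"angular":[0,0,0],"grip":0},{"slide":[0,0,0],"angular":[0,0,0],"grip":0}]'
python3 -m jog '[{"slide":[0,0,0],"angular":[0,0,0],"grip":0},{"slide":[0,0,0],"angular":[0,0,0],"grip":0}]'
python3 go.py 0.381 -0.3555 0.025 187.8
```

```text
wrist_force: [-0.7, -0.1, 0.3]
gripper_width: 0.0698
finger_force: 0.0
clock: 12.6
tool_pos: [0.3813, -0.3564, 0.0265]
tool_rot: [[0.14, -0.99, 0.001], [-0.99, -0.14, -0.001], [0.001, -0.001, -1.0]]
wrist_force: [-0.4, 0.7, 5.9]
gripper_width: 0.0155
finger_force: 58.8
clock: 12.85
tool_pos: [0.3814, -0.3565, 0.0265]
tool_rot: [[0.14, -0.99, 0.001], [-0.99, -0.14, -0.001], [0.001, -0.001, -1.0]]
wrist_force: [-1.0, 0.5, 5.4]
gripper_width: 0.015
finger_force: 58.8
slide [-0.001   0.0002  0.0015] ang [-0.001 -0.001  0.004] q [ -51.1   29.7  -26.6   33.6   -0.  -149.1] F [-1.   0.5  5.4] w 0.015 t 12.85 pos [ 0.3814 -0.3565  0.0265]
```

```bash
python3 -m jog '[{"slide":[0,0,-0.03],"angular":[0,0,0],"grip":0},{"slide":[0,0,-0.07],"angular":[0,0,0],"grip":0},{"slide":[-0.03,-0.008,-0.1],"angular":[0,0,0.1],"grip":0},{"slide":[-0.08,-0.021,-0.1],"angular":[0,0,0.26],"grip":0},{"slide":[-0.13,-0.034,-0.1],"angular":[0,0,0.42],"grip":0}]' | grep -E "force|width"
python3 go.py 0.4071 -0.1324 0.12 81.25
python3 -m jog '[{"slide":[0,0,0],"angular":[0,0,0.16],"grip":0},{"slide":[0,0,0],"angular":[0,0,0.32],"grip":0},{"slide":[0,0,0],"angular":[0,0,0.48],"grip":0},{"slide":[0,0,0],"angular":[0,0,0.64],"grip":0},{"slide":[0,0,0],"angular":[0,0,0.8],"grip":0}]' | grep -E "force|width"
python3 -m jog '[{"slide":[0,0,0],"angular":[0,0,0.16],"grip":0},{"slide":[0,0,0],"angular":[0,0,0.32],"grip":0},{"slide":[0,0,0],"angular":[0,0,0.48],"grip":0},{"slide":[0,0,0],"angular":[0,0,0.64],"grip":0},{"slide":[0,0,0],"angular":[0,0,0.64],"grip":0}]' | grep -E "force|width"
python3 go.py 0.4071 -0.1324 0.09 81.25
```

```text
wrist_force: [0.5, -0.4, -2.0]
gripper_width: 0.0153
finger_force: 58.5
slide [-0.0883  0.0151  0.0062] ang [-2.000e-03  1.000e-03  1.438e+00] q [ -38.4   15.6  -30.5   43.8    0.  -112. ] F [ 0.5 -0.4 -2. ] w 0.0153 t 13.475 pos [ 0.3966 -0.2214  0.1263]
wrist_force: [0.4, 0.2, -2.2]
gripper_width: 0.0153
finger_force: 58.5
wrist_force: [0.6, -0.6, -0.5]
gripper_width: 0.0147
finger_force: 58.5
slide [0.0027 0.0906 0.0358] ang [-0.     0.     0.005] q [-38.5  15.7 -30.4  43.9   0.  -30.1] F [ 0.6 -0.6 -0.5] w 0.0147 t 14.725 pos [ 0.3964 -0.2224  0.1258]
```

```bash
python3 -m jog '[{"slide":[0,0.045,0],"angular":[0,0,0.005],"grip":0},{"slide":[0.002,0.0906,0],"angular":[0,0,0.005],"grip":0},{"slide":[0.002,0.0906,0],"angular":[0,0,0.005],"grip":0},{"slide":[0.002,0.0906,0.036],"angular":[0,0,0.005],"grip":0},{"slide":[0.002,0.0906,0.036],"angular":[0,0,0.005],"grip":0}]' | grep -E "force|width"
python3 -m jog '[{"slide":[0,0,0],"angular":[0,0,0],"grip":0},{"slide":[0,0,0],"angular":[0,0,0],"grip":0}]' | grep -A1 pos
python3 - <<'E'
from h import *
p=env.get_image("top"); q=env.get_image("side")
import pickle; pickle.dump({"top":p,"side":q},open("ps1.pkl","wb"))
a=cv2.resize(p["color"][155:235,216:296,::-1],(400,400),interpolation=cv2.INTER_CUBIC)
b=cv2.resize(q["color"][175:255,220:300,::-1],(400,400),interpolation=cv2.INTER_CUBIC)
cv2.imwrite("pics/a5.png",np.hstack([a,b]))
E
```

```text
wrist_force: [0.1, -0.8, -1.0]
gripper_width: 0.015
finger_force: 58.9
tool_pos: [0.4085, -0.1331, 0.0905]
tool_rot: [[-0.988, 0.153, 0.001], [0.153, 0.988, -0.001], [-0.001, -0.001, -1.0]]
```

View pics/a5.png

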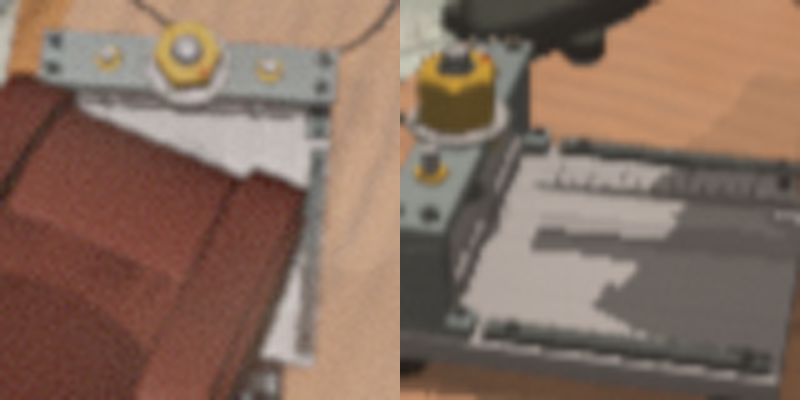

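The red dot is now to the lower right, so the nut has turned about 130–137°. In the side crop the blade hovers parallel over the bed, tip at (537,185). Now I'll lower it onto the bed.

```bash
python3 -m jog '[{"slide":[0,0,0.02],"angular":[0,0,0],"grip":0},{"slide":[0,0,0.03],"angular":[0,0,0],"grip":0},{"slide":[0,0,0.032],"angular":[0,0,0],"grip":0},{"slide":[0,0,0.032],"angular":[0,0,0],"grip":0}]' | grep -E "pos|force|width"
python3 -m jog '[{"slide":[0,0,0.001],"angular":[0,0,0],"grip":0},{"slide":[0,0,0.001],"angular":[0,0,0],"grip":0}]' | grep -E "pos|wrist"
python3 -m jog '[{"slide":[0,0,0.001],"angular":[0,0,0],"grip":0},{"slide":[0,0,0.001],"angular":[0,0,0],"grip":0}]' | grep -E "pos|wrist"
python3 go.py 0.4085 -0.1331 0.0565 81.25
```

```text
tool_pos: [0.408, -0.1326, 0.0578]
wrist_force: [0.1, -0.4, -1.2]
gripper_width: 0.0151
finger_force: 58.9
tool_pos: [0.408, -0.1326, 0.0568]
wrist_force: [-0.2, 0.3, -0.5]
tool_pos: [0.408, -0.1326, 0.0563]
wrist_force: [-3.8, 1.6, 12.9]
slide [-0.0006 -0.0004 -0.0002] ang [-0.     0.001 -0.001] q [-27.8  19.3 -38.9  31.7  -0.  -19. ] F [-3.8  1.6 12.9] w 0.0154 t 16.7 pos [ 0.408  -0.1326  0.0563]
```

```bash
python3 -m jog '[{"slide":[0,0,-0.0005],"angular":[0,0,0],"grip":0},{"slide":[-0.005,0,-0.0005],"angular":[0,0,0],"grip":0},{"slide":[-0.011,0,-0.0005],"angular":[0,0,0],"grip":0},{"slide":[-0.018,0,-0.0005],"angular":[0,0,0],"grip":0},{"slide":[-0.025,0,-0.0005],"angular":[0,0,0],"grip":0}]' | grep -E "pos|wrist"
python3 -m jog '[{"slide":[-0.007,0,0],"angular":[0,0,0],"grip":0},{"slide":[-0.014,0,0],"angular":[0,0,0],"grip":0},{"slide":[-0.02,0,0],"angular":[0,0,0],"grip":0},{"slide":[-0.02,0,0],"angular":[0,0,0],"grip":0}]' | grep -E "pos|wrist"
python3 -m jog '[{"slide":[-0.004,0,0],"angular":[0,0,0],"grip":0},{"slide":[-0.008,0,0],"angular":[0,0,0],"grip":0},{"slide":[-0.01,0,0],"angular":[0,0,0],"grip":0},{"slide":[-0.01,0,0],"angular":[0,0,0],"grip":0}]' | grep -E "pos|wrist"
python3 go.py 0.4085 -0.1331 0.0565 81.25
```

```text
tool_pos: [0.432, -0.1363, 0.0564]
wrist_force: [-7.3, 0.8, 13.7]
tool_pos: [0.4528, -0.1396, 0.0565]
wrist_force: [-1.3, 1.4, 6.9]
tool_pos: [0.4619, -0.1409, 0.0565]
wrist_force: [-4.3, 0.2, 10.1]
slide [ 0.054  -0.0005  0.    ] ang [-0.    -0.001 -0.001] q [-25.6  23.9 -30.9  35.1  -0.  -16.8] F [-4.3  0.2 10.1] w 0.0152 t 18.325 pos [ 0.4619 -0.1409  0.0565]
```

```bash
python3 -m jog '[{"slide":[0,0,-0.0004],"angular":[0,0,0],"grip":0},{"slide":[-0.003,0,-0.0004],"angular":[0,0,0],"grip":0},{"slide":[-0.005,0,-0.0004],"angular":[0,0,0],"grip":0},{"slide":[-0.005,0,-0.0004],"angular":[0,0,0],"grip":0}]' | grep -E "pos|wrist"
python3 -m jog '[{"slide":[-0.002,0,0],"angular":[0,0,0],"grip":0},{"slide":[-0.004,0,0],"angular":[0,0,0],"grip":0}]' | grep -E "pos|wrist"
python3 -m jog '[{"slide":[-0.002,0,0],"angular":[0,0,0],"grip":0},{"slide":[-0.004,0,0],"angular":[0,0,0],"grip":0}]' | grep -E "pos|wrist"
```

```text
tool_pos: [0.4676, -0.1418, 0.0565]
wrist_force: [-0.1, 0.5, 2.9]
tool_pos: [0.4709, -0.1422, 0.0565]
wrist_force: [-3.2, 0.3, 5.4]
tool_pos: [0.4749, -0.1428, 0.0565]
wrist_force: [-3.1, 0.6, 5.3]
```

```bash
python3 -m jog '[{"slide":[-0.001,0,0],"angular":[0,0,0],"grip":0},{"slide":[-0.002,0,0],"angular":[0,0,0],"grip":0}]' | grep -E "pos|wrist"
python3 -m jog '[{"slide":[-0.001,0,0],"angular":[0,0,0],"grip":0},{"slide":[-0.002,0,0],"angular":[0,0,0],"grip":0}]' | grep -E "pos|wrist"
python3 -m jog '[{"slide":[-0.001,0,0],"angular":[0,0,0],"grip":0},{"slide":[-0.002,0,0],"angular":[0,0,0],"grip":0}]' | grep -E "pos|wrist"
```

```text
tool_pos: [0.4768, -0.1432, 0.0565]
wrist_force: [-3.5, 0.2, 5.7]
tool_pos: [0.4788, -0.1435, 0.0565]
wrist_force: [-3.3, 0.4, 6.0]
tool_pos: [0.4808, -0.1438, 0.0565]
wrist_force: [-3.9, 0.5, 5.7]
```

```bash
python3 -m jog '[{"slide":[-0.001,0,0],"angular":[0,0,0],"grip":0},{"slide":[-0.002,0,0],"angular":[0,0,0],"grip":0}]' | grep -E "pos|wrist"
python3 -m jog '[{"slide":[-0.001,0,0],"angular":[0,0,0],"grip":0},{"slide":[-0.002,0,0],"angular":[0,0,0],"grip":0}]' | grep -E "pos|wrist"
```

```text
tool_pos: [0.4825, -0.144, 0.0565]
wrist_force: [-4.6, 0.4, 7.7]
tool_pos: [0.4837, -0.1442, 0.0564]
wrist_force: [-10.3, 0.9, 12.5]
```

```bash
python3 -m jog '[{"slide":[-0.001,0,0],"angular":[0,0,0],"grip":0},{"slide":[-0.001,0,0],"angular":[0,0,0],"grip":0}]' | grep -E "pos|wrist|width"
python3 -m jog '[{"slide":[-0.001,0,0],"angular":[0,0,0],"grip":0},{"slide":[-0.001,0,0],"angular":[0,0,0],"grip":0}]' | grep -E "pos|wrist|width"
python3 -m jog '[{"slide":[-0.001,0,0],"angular":[0,0,0],"grip":0},{"slide":[-0.001,0,0],"angular":[0,0,0],"grip":0}]' | grep -E "pos|wrist|width"
python3 - <<'E'
from fit import *
import fit
q,_=fit.fit(C,[.4,0,0]); s=env.get_state(); d=np.array(s["tool_pos"])-[q[0],q[1],0]; c,sn=np.cos(q[2]),np.sin(q[2])
print("TCP in coater",d[0]*c+d[1]*sn,-d[0]*sn+d[1]*c, s["clock"], s["wrist_torque"])
p=env.get_image("side"); cv2.imwrite("pics/a6.png",cv2.resize(p["color"][165:265,205:335,::-1],(780,600),interpolation=cv2.INTER_CUBIC))
E
```

```text
tool_pos: [0.4842, -0.1442, 0.0565]
wrist_force: [-10.0, 1.5, 13.3]
gripper_width: 0.0155
tool_pos: [0.4847, -0.1442, 0.0564]
wrist_force: [-11.8, 1.3, 15.6]
gripper_width: 0.0156
tool_pos: [0.4852, -0.1443, 0.0564]
wrist_force: [-14.8, 1.4, 17.7]
gripper_width: 0.015
TCP in coater -0.05107490528668234 0.000133489557353734 21.325 [0.2457885  2.51155837 0.05179555]
```

View pics/a6.png

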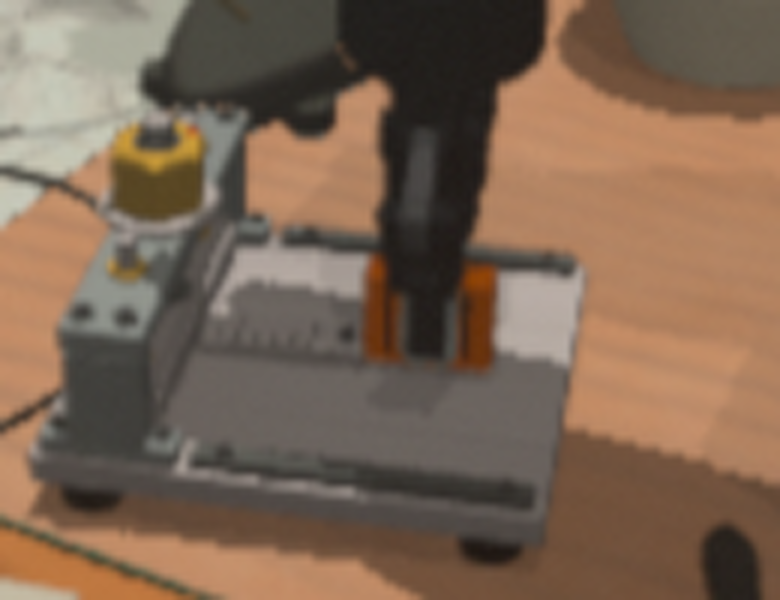

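```bash
python3 -m jog '[{"slide":[0,0,-0.0003],"angular":[0,0,0],"grip":0},{"slide":[-0.001,0,-0.0003],"angular":[0,0,0],"grip":0},{"slide":[-0.001,0,-0.0003],"angular":[0,0,0],"grip":0}]' | grep -E "pos|wrist|width"
python3 -m jog '[{"slide":[0,0,0],"angular":[0,0,0],"grip":0},{"slide":[0,0,0],"angular":[0,0,0],"grip":0},{"slide":[0,0,0],"angular":[0,0,0],"grip":0},{"slide":[0,0,0],"angular":[0,0,0],"grip":0}]'
```

```text
tool_pos: [0.4857, -0.1443, 0.0564]
wrist_force: [-14.4, 2.1, 16.0]
gripper_width: 0.0153
clock: 22.25
tool_pos: [0.4858, -0.1443, 0.0565]
tool_rot: [[-0.988, 0.154, -0.006], [0.154, 0.988, 0.001], [0.006, 0.0, -1.0]]
wrist_force: [-14.1, 1.3, 15.5]
gripper_width: 0.0152
finger_force: 61.3
```

```bash
python3 -m jog '[{"slide":[0,0,0],"angular":[0,-0.002,0],"grip":0},{"slide":[0,0,0],"angular":[0,-0.004,0],"grip":0},{"slide":[0,0,0],"angular":[0,-0.004,0],"grip":0}]' | grep -E "pos|rot|wrist"
python3 -m jog '[{"slide":[0,0,0],"angular":[0,-0.002,0],"grip":0},{"slide":[0,0,0],"angular":[0,-0.002,0],"grip":0},{"slide":[0,0,0],"angular":[0,-0.002,0],"grip":0}]' | grep -E "pos|rot|wrist"
```

```text
tool_pos: [0.4858, -0.1443, 0.0565]
tool_rot: [[-0.988, 0.154, -0.002], [0.154, 0.988, 0.0], [0.002, -0.0, -1.0]]
wrist_force: [-14.0, 0.5, 14.5]
tool_pos: [0.4858, -0.1443, 0.0564]
tool_rot: [[-0.988, 0.154, 0.0], [0.154, 0.988, -0.0], [-0.0, -0.0, -1.0]]
wrist_force: [-14.2, 1.7, 15.3]
```

```bash
python3 -m jog '[{"slide":[0,0,-0.0003],"angular":[0,0,0],"grip":0},{"slide":[0,0,-0.0003],"angular":[0,0,0],"grip":0},{"slide":[0,0,-0.0003],"angular":[0,0,0],"grip":0},{"slide":[0,0,-0.0003],"angular":[0,0,0],"grip":0}]'
python3 -m jog '[{"slide":[0,0,0],"angular":[0,0,0],"grip":0},{"slide":[0,0,0],"angular":[0,0,0],"grip":0},{"slide":[0,0,0],"angular":[0,0,0],"grip":0},{"slide":[0,0,0],"angular":[0,0,0],"grip":0}]' | grep -E "pos|rot|wrist"
```

```text
clock: 23.5
tool_pos: [0.4858, -0.1443, 0.0565]
tool_rot: [[-0.988, 0.154, 0.0], [0.154, 0.988, 0.0], [-0.0, 0.0, -1.0]]
wrist_force: [-12.8, 1.8, 11.1]
gripper_width: 0.0158
finger_force: 60.5
tool_pos: [0.4858, -0.1443, 0.0565]
tool_rot: [[-0.988, 0.154, 0.0], [0.154, 0.988, 0.0], [-0.0, 0.0, -1.0]]
wrist_force: [-12.3, 0.8, 11.5]
```

Steady, flat, snug and held, so I'll hand it in.

```bash
python3 -c "
from rig import env; print(env.finish_job())"
```

```text
the job is handed in; nothing more can be done
None
```

I turned the nut about 137° clockwise (by the tool's rotation) and slid the gauge flat under the plate until it dragged, about 54 mm in (roughly a 5.2 mm gap); I handed the job in at about 23.5 s with it still held there, but got no verdict back.

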